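# Crank the gift carousel to clip speed and park its front at the peg

### The arm

A 6-joint arm with a two-finger parallel gripper is mounted at the origin on the work surface. World frame = base frame: x ahead of the robot, y to its left, z up, the work surface at z = 0. Lengths are in m, angles in rad, forces in N, time in s.
With the tool pointing down it reaches from about 0.25 to 0.775 m from the base axis. Payload 4 kg.
Tool frame: the origin (TCP) lies midway between the tips of the shut fingers; the grasp point (between the pads) lies 19 mm behind it; z points along the fingers, y is the line along which they close (so a half turn about z gives the same grasp; the last joint's range is limited). The gripper opens to 94 mm and grips with 3 to 60 N. Pads are 16 mm wide; open, the fingers measure 119 mm over their backs; the gripper's body (75 mm by 177 mm) begins 78 mm behind the grasp point.
Start: joints at [1.077, 0.087, 1.371, -0, 1.684, -0.103], TCP at [0.21, 0.509, 0.206] pointing down, gripper open.
Joint ranges: [-3.1, 3.1], [-0.76, 2.03], [0.27, 2.55], [-1.08, 4.22], [0.17, 2.65], [-2.57, 2.57]. Speed limits (rad/s): [2.79, 2.79, 3.14, 3.14, 3.14, 3.14].

### API

Orientations are given as [roll, pitch, yaw] about the fixed x, y, z axes, in that order (R = Rz(yaw) Ry(pitch) Rx(roll)).
In Python, from bench import robot gives the robot as it stands. The module is installed in compiled form; this text tells all that it offers.
- The arm moves only by the tool arm_command, never from a script. Its argument "targets" is a list of rows, each a list of 4 numbers: the shift along the world's x, y, z as a fraction of full scale, then the turn about the world's z as a fraction of full scale. A call has 1 to 8 rows; each row is the pose to reach, as a shift and turn from the pose commanded when the call began; what a row does not reach only later rows make up. Full scale, the value 1, is 0.5 m for a shift and 120 degrees for a turn. A row lasts 1/12 s, in which the tool goes at most 41.7 mm and 7.16 degrees, less where a joint would pass 70% of its speed; a pose out of reach is approached as far as the arm can. A call with a number of a shift or a turn outside -1 to 1 is refused whole. A call with a gripper value outside its range is refused whole. "claw" is the closure, from 0 (fully open) to 1 (shut), set as the call begins (left out, the last holds). The fingers move at their own pace and stop on an object; the grip force is fixed at half the most. Time passes only in rows, so rows that repeat a pose let the fingers close. It gives the time, the measured TCP pose, the force, the opening and the grip force at its end, in the units of the state.
- robot.get_obs(): the state, without advancing time (a new reading comes with each control period).
- robot.snapshot(name): name is "scene" or "side" or "wrist"; returns the picture (384x512x3 uint8, red, green, blue); there is no depth.
- robot.camera_info(name): a dict with "vfov" (degrees; the focal length in pixels is half the picture's height over the tangent of half this angle, whatever the lens; pixels are square), "cx", "cy" (the principal point, pixels), "k1" (the pictures are not rectified: a ray, as slopes to the right and down, at radius r is drawn at 1 + k1 r^2 times it, then the intrinsics apply), "extrinsics" (4x4, takes a point from camera to world coordinates); the wrist camera has in their place "T_tool_cam" (4x4, takes a point from camera to tool coordinates, whose origin is the TCP and whose axes are the flange's). Camera axes: x right, y up, looking along -z (the intrinsics and any distortion apply to the point x, -y, -z); pixel columns grow to the right and rows downward; lengths in m; the calibration is good to about 2 mm. A picture is of the moment at which its call begins: read the wrist's pose just before it. camera_info takes no time and is no camera call.
- robot.close_job(): hands the job in; it is judged then, once.
The state is a dict: "time": time; "joint_positions": joint angles; "qvel": joint speeds; "joint_torque": joint torques, N m; "tool_pos": TCP position; "ee_rot": TCP orientation; "wrist_force": force on the tool from outside, world axes, zero at the start; "wrist_torque": the same for the moment, N m; "width": finger opening in m; "finger_force": force on a finger pad.
Only numpy, scipy, OpenCV 4.12 (cv2) and the standard library are available. Lean on these libraries where they do the work, as an engineer would, in place of code of your own. Each camera call takes 0.05 s, during which the arm holds its last target. There are 200 camera calls.

### The job

For a product clip, turn the counter carousel by the crank on its top, anticlockwise as seen from above, until the tray turns once in about five seconds (1.25 rad/s), and keep it steady within 0.2 rad/s of that for five seconds in a row, never racing it past 1.8 rad/s. Then bring it to rest with the tab on the tray's rim pointing at the wooden peg of the stand, let go of the crank and draw back a hand's breadth. Move it only by the crank: do not touch the tray or its goods, and leave the pot, the jar and the card stand where they are.

Things in the scene. Friction and masses are not known exactly. Their poses are not given: they have to be found in the camera images.
- stand: Fixed wooden stand: round foot 240 mm wide with two 50 mm wide tongues. Origin: centre of the foot on the table, on the vertical turning axis. Its x axis points along one tongue to the mark peg, an upright plain wooden peg 22 mm thick, 115 mm high, 230 mm from the axis. On the other tongue, at -x, a steel post 102 mm high, 212 mm from the axis, cages a drag shoe that rides on the tray's rim.
- tray: Round wooden tray, 336 mm wide, 18 mm thick, with goods fixed on it (tops under 155 mm above the table) and a 24 mm steel column in the middle; not to be touched. Origin: on the turning axis, tray's underside, 60 mm above the table; x axis points to the tab. Tray and goods nominally 3.6 kg, inertia about the axis 0.05 kg m2; varies by about 35 % either way.
- carousel (a joint): Turn of the tray relative to the stand, rad, anticlockwise from above positive, unlimited (counts on over several turns); 0 and every whole turn (2 pi) when the tab points at the peg. Dry friction of bearing and felt drag shoe together nominally 0.035 N m, but from about 0.016 to 0.065 from case to case, plus 0.004 N m per rad/s; the undriven tray coasts on a little.
- tab (a point): Tip of the flat wooden tab, 32 mm wide, that sticks out of the tray's rim: 193 mm from the turning axis, 69 mm above the table.
- mark (a point): The point 193 mm from the turning axis and 69 mm above the table, in front of the mark peg, where the tab's tip belongs. Fixed to the stand.
- hub (a point): Point on the turning axis 235 mm above the table, fixed to the stand (the crank's hub ends at 219 mm). The crank turns endlessly about this axis and drags the tray only through an oil-damped hub: 0.04 N m per rad/s of crank speed minus tray speed. The tray picks up speed slowly, turns slower than the crank, and is slowed by holding the crank back.
- knob (a point): Middle of the crank's upright round dark wooden handle, 245 mm above the table, 75 mm from the turning axis. The handle is 32 mm thick, reaches from 215 to 270 mm above the table and spins freely on its pin, so a gripper can keep its own direction while carrying it round. The flat steel crank arm lies below it, at 205 to 213 mm. The start angle of the crank varies.
- pot: Bystander: terracotta pot, 96 mm wide, 85 mm high; origin at its underside's centre.
- jar: Bystander: glass jar with metal lid, 68 mm wide, 85 mm high; origin at its underside's centre.
- card_stand: Bystander: wooden stand 70 by 120 mm with a blue card, 120 mm high; origin at its underside's centre.

How it is judged:
On the way, in this order (a step that is already met when the one before it is completed fails the run):
1. the tray turns anticlockwise at 1.05 to 1.45 rad/s for five seconds in a row (velocity of joint carousel between 1.05 and 1.45 rad/s), for 5 s.
2. the tray is at rest with its tab at the mark peg (horizontal distance between tab and mark below 0.024 m and velocity of joint carousel between -0.05 and 0.05 rad/s), for 0.3 s.
At the end, for the whole second after the job is handed in: The tray rests (under 0.05 rad/s) with the tip of its tab within 24 mm (0.125 rad) of the mark point, and the gripper has let go of the crank and is more than 60 mm from the knob (all of step 2 and distance between the grasp point and knob above 0.06 m); the robot touches nothing.
It fails at once if the tray races past 1.8 rad/s, either way (velocity of joint carousel above 1.8 rad/s or velocity of joint carousel below -1.8 rad/s).
It fails at once if the robot touches the tray, its goods or its column (contact force between any of the fingers, the arm and tray above 0.5 N).
It fails at once if a bystander is moved (distance of any of pot, jar, card_stand from where it was at the start of the episode above 0.03 m).
It also fails if it takes over 58 s, if anything falls off the work surface, if the arm or the gripper's body presses on something with over 40 N, if the wrist force passes 120 N, or if a joint passes its speed limit or range.

## Working session

There is one attempt and no reset: what is moved stays moved. The work goes in short steps, Python scripts to look and compute and a tool call to move; the robot and the scene stay as the last step left them, time stands still between calls to the robot, and variables do not carry over. Pictures are saved under pics/ and viewed, at most 10 in all, crops included, and the job is handed in when it is done.

Besides the shell and the picture viewer there is one more tool, called after "Request:" as name([rows], argument=value, ...), one row to a line, values as JSON. arm_command: Moves the arm, as the interface text tells. Shift numbers are shares of 0.5 m and turn numbers shares of 120 degrees, none past 1 either way. Its arguments: {"type":"object","properties":{"targets":{"type":"array"},"claw":{"type":"number"}},"required":["targets"]}

```bash
mkdir -p pics; cat > h.py <<'E'
import numpy as np, cv2
from bench import robot
def intr(ci):
    f=192/np.tan(np.radians(ci['vfov'])/2); return f,ci['cx'],ci['cy'],ci['k1']
def ray(name,u,v,T=None):
    ci=robot.camera_info(name); f,cx,cy,k=intr(ci)
    d=np.array([(u-cx)/f,(v-cy)/f]); s=d.copy()
    for _ in range(30): s=d/(1+k*(s@s))
    T=np.array(ci['extrinsics']) if T is None else T
    return T[:3,3],T[:3,:3]@np.array([s[0],-s[1],-1])
def atz(name,u,v,z,T=None):
    o,d=ray(name,u,v,T); return o+d*(z-o[2])/d[2]
def proj(name,p,T=None):
    ci=robot.camera_info(name); f,cx,cy,k=intr(ci)
    T=np.array(ci['extrinsics']) if T is None else T
    c=T[:3,:3].T@(np.array(p)-T[:3,3]); s=np.array([c[0],-c[1]])/-c[2]
    s=s*(1+k*(s@s)); return s*f+[cx,cy]
def snap(name,fn=None):
    im=robot.snapshot(name)
    if fn: cv2.imwrite('pics/'+fn,im[:,:,::-1])
    return im
E
python3 - <<'E'
from h import *
a=snap('scene','scene0.png');b=snap('side','side0.png')
for n in('scene','side'):
    print(robot.camera_info(n))
o=robot.get_obs();print(o)
E
```

```text
{'vfov': 48.59365827127796, 'cx': 259.36313391022594, 'cy': 191.81112286799353, 'k1': -0.159830014967312, 'extrinsics': array([[-0.73084434, -0.56082962,  0.38902018,  1.05966059],
       [ 0.6825076 , -0.60638504,  0.40802029,  0.49499392],
       [ 0.00706615,  0.56370854,  0.82594355,  1.17074977],
       [ 0.        ,  0.        ,  0.        ,  1.        ]])}
{'vfov': 49.48128167056207, 'cx': 259.71045828970136, 'cy': 190.34681092593, 'k1': -0.1358541359815405, 'extrinsics': array([[-0.99852038,  0.02274695, -0.0493925 ,  0.53631062],
       [-0.0524507 , -0.64259705,  0.76440693,  1.03683531],
       [-0.01435155,  0.76586658,  0.64283934,  1.04590145],
       [ 0.        ,  0.        ,  0.        ,  1.        ]])}
{'time': 0.1, 'joint_positions': array([ 1.07688339e+00,  8.78711853e-02,  1.37206160e+00,  1.14345908e-05,
        1.68360572e+00, -1.03076450e-01]), 'qvel': array([ 0.00241571, -0.00356009, -0.00541507, -0.00075244, -0.00057687,
       -0.00045201]), 'joint_torque': array([ 1.90543447e-03, -3.41249156e+01, -3.03303409e+01,  7.20120245e-02,
        3.03368771e-02, -1.04012631e-04]), 'tool_pos': array([0.20928746, 0.50810204, 0.20444771]), 'ee_rot': array([-3.13965830e+00, -2.11520653e-04,  2.75075723e+00]), 'wrist_force': array([ 0.09571415, -0.88743171, -0.3371477 ]), 'wrist_torque': array([0.02189645, 0.01333845, 0.03230781]), 'finger_force': 0.0, 'width': 0.09384678060613072}
```

View pics/scene0.png

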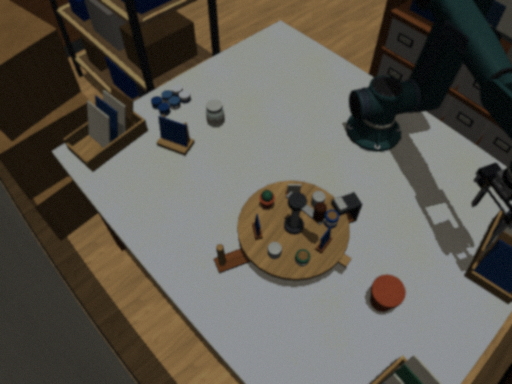

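View pics/side0.png

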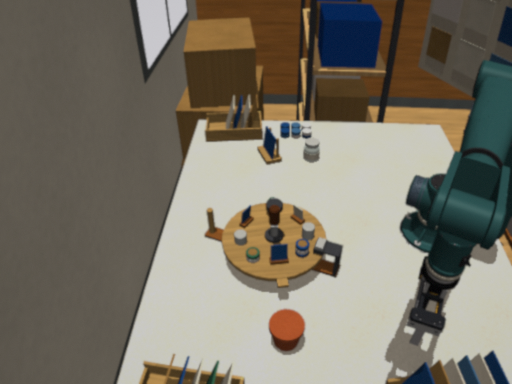

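The scene view shows the tray centred near (293,229), the tab at (344,260), the peg at (220,255) and the knob near (297,202). In the side view the tray is near (274,240), the tab at (282,282), the peg at (210,222) and the knob at (274,205). I'll enlarge both for a finer measurement.

```bash
python3 - <<'E'
import cv2,numpy as np
a=cv2.imread('pics/scene0.png')[170:290,205:370];b=cv2.imread('pics/side0.png')[180:300,190:355]
f=lambda i:cv2.convertScaleAbs(cv2.resize(i,None,fx=4.8,fy=4.8,interpolation=cv2.INTER_CUBIC)[:,:],alpha=1.4)
A,B=f(a),f(b)
cv2.imwrite('pics/c1.png',A);cv2.imwrite('pics/c2.png',B);print(A.shape)
E
```

```text
(576, 792, 3)
```

View pics/c1.png

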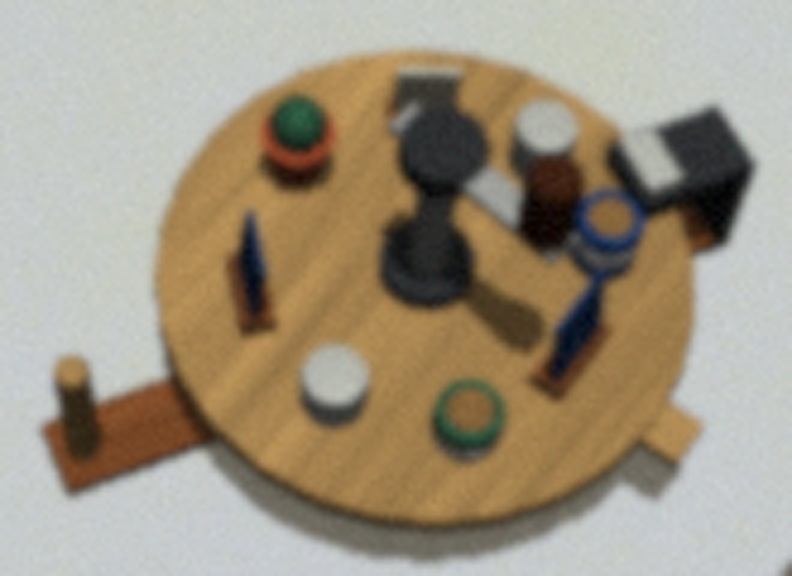

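View pics/c2.png

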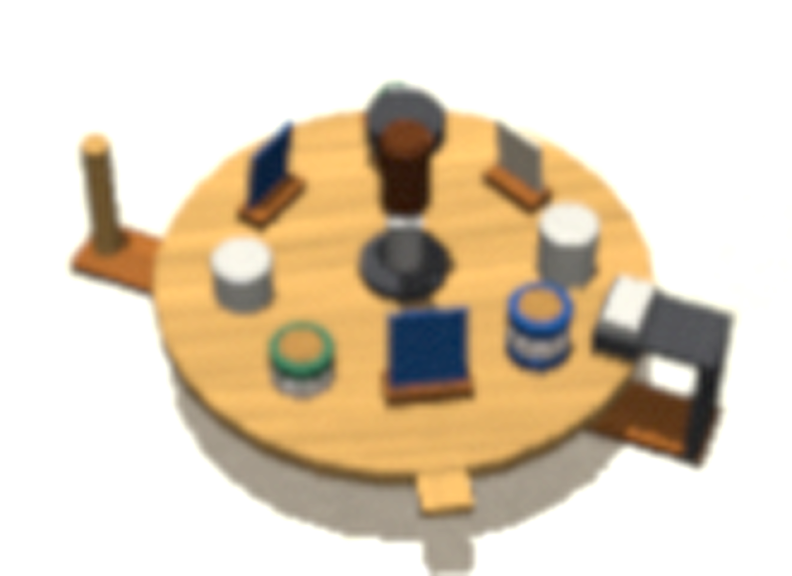

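```bash
python3 - <<'E'
from h import *
S=lambda x,y,z:atz('scene',205+x/4.8,170+y/4.8,z)
D=lambda x,y,z:atz('side',190+x/4.8,180+y/4.8,z)
for n,f,pts in(('scene',S,dict(hub=(443,142,.219),knob=(552,178,.270),peg=(73,370,.115),tab=(684,446,.073))),('side',D,dict(hub=(405,118,.219),knob=(406,136,.270),peg=(96,145,.115),tab=(446,509,.073)))):
    for k,p in pts.items(): print(n,k,f(*p).round(4))
# rim fit
S4=[(158,260),(420,52),(692,300),(420,524),(200,170),(560,500),(250,95)]
D4=[(153,275),(400,112),(653,265),(390,472),(230,165),(570,430),(230,420)]
from scipy.optimize import least_squares
for n,f,P in(('scene',S,S4),('side',D,D4)):
    q=np.array([f(x,y,.078)[:2] for x,y in P])
    r=least_squares(lambda c:np.hypot(*(q-c[:2]).T)-c[2],[.5,0,.17]);print(n,'rim',r.x.round(4),(r.fun*1000).round(1))
E
```

```text
scene hub [0.5539 0.1123 0.219 ]
scene knob [0.5552 0.1875 0.27  ]
scene peg [0.7685 0.0353 0.115 ]
scene tab [0.5257 0.3012 0.073 ]
side hub [0.5529 0.1176 0.219 ]
side knob [0.5509 0.1897 0.27  ]
side peg [0.7667 0.0376 0.115 ]
side tab [0.5222 0.3037 0.073 ]
scene rim [0.5545 0.1158 0.1659] [ 0.5  0.7 -2.4  0.9 -6.5  1.4  5.4]
side rim [0.5518 0.1181 0.1647] [ 3.1 -0.9  1.6 -1.7 -1.8 -0.2 -0.2]
```

Measurements agree with the sizes given:
- Axis at about (0.5535, 0.1155).
- Knob at about (0.553, 0.1885), radius 73–75 mm.
- Peg at radius 228 mm, bearing −20°.
- Tab at radius 190 mm, bearing 99°.

Moving above the knob.

Request:
arm_command([
  [0.014,-0.013,0.01,0],
  [0.048,-0.045,0.03,0],
  [0.096,-0.09,0.06,0],
  [0.151,-0.141,0.09,0],
  [0.206,-0.192,0.12,0],
  [0.261,-0.244,0.15,0],
  [0.316,-0.295,0.175,0],
  [0.37,-0.346,0.188,0],
], claw=0)

```text
time: 0.77
tool_pos: [0.3962, 0.3337, 0.3019]
ee_rot: [3.139, 0.002, 2.751]
wrist_force: [0.2, -0.0, 0.0]
width: 0.0939
finger_force: 0.0
```

Request:
arm_command([
  [0.055,-0.051,0,0],
  [0.11,-0.103,0,0],
  [0.165,-0.154,0,0],
  [0.22,-0.205,0,0],
  [0.265,-0.248,0,0],
  [0.295,-0.275,0,0],
  [0.312,-0.291,0,0],
  [0.316,-0.295,0,0],
])

```text
time: 1.43
tool_pos: [0.5536, 0.186, 0.2989]
ee_rot: [-3.141, -0.001, 2.748]
wrist_force: [0.2, -0.6, -0.5]
width: 0.0941
finger_force: 0.0
```

```bash
python3 - <<'E'
from h import *
o=robot.get_obs();print(o['time'],o['tool_pos'],o['ee_rot'],o['wrist_force'])
snap('wrist','w0.png');print(robot.camera_info('wrist'))
E
```

```text
1.4333 [0.55361443 0.18601667 0.29885554] [-3.14061473e+00 -7.25362345e-04  2.74782449e+00] [ 0.18014847 -0.56609004 -0.48498818]
{'vfov': 69.73637494209463, 'cx': 260.63167192417717, 'cy': 193.47352769565168, 'k1': 0.00787805497542097, 'T_tool_cam': array([[-6.90777141e-04,  9.70049855e-01,  2.42904924e-01,
         6.96159917e-02],
       [ 9.99999611e-01,  5.37007291e-04,  6.99257241e-04,
         7.41776883e-04],
       [ 5.47872670e-04,  2.42905313e-01, -9.70049849e-01,
        -1.78433747e-01],
       [ 0.00000000e+00,  0.00000000e+00,  0.00000000e+00,
         1.00000000e+00]])}
```

View pics/w0.png

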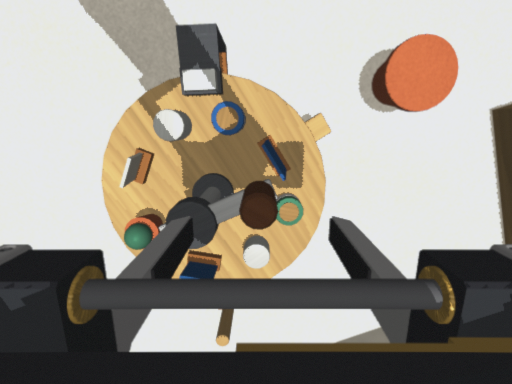

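The wrist view shows the knob between the open fingers at about (259,208), the hub top at (192,222), the tray rim centred near (214,175) and the tab at (318,127). I'll convert these to world coordinates.

```bash
cat >> h.py <<'E'
from scipy.spatial.transform import Rotation as Ro
def wT(o=None):
    o=o or robot.get_obs(); T=np.eye(4);T[:3,:3]=Ro.from_euler('xyz',o['ee_rot']).as_matrix();T[:3,3]=o['tool_pos']
    return T@np.array(robot.camera_info('wrist')['T_tool_cam'])
E
python3 - <<'E'
from h import *
T=wT()
for n,u,v,z in(('knobtop',260,211,.27),('hub',192,222,.219),('tab',322,124,.074),('pegtop',222,341,.115)):print(n,atz('wrist',u,v,z,T).round(4))
P=[(103,178),(326,178),(214,73),(270,268),(150,92),(300,110),(110,215),(305,240)]
q=np.array([atz('wrist',u,v,.078,T)[:2] for u,v in P])
from scipy.optimize import least_squares
r=least_squares(lambda c:np.hypot(*(q-c[:2]).T)-c[2],[.5,0,.17]);print('rim',r.x.round(4),(r.fun*1000).round(1))
E
```

```text
knobtop [0.5499 0.1882 0.27  ]
hub [0.5496 0.1151 0.219 ]
tab [0.5216 0.2946 0.074 ]
pegtop [0.7688 0.0324 0.115 ]
rim [0.5467 0.1153 0.1618] [ 1.9  4.  -3.4 -5.6 -4.5  4.   4.1 -0.5]
```

Request:
arm_command([
  [0,0,-0.03,0],
  [0,0,-0.07,0],
  [0,0,-0.11,0],
  [0,0,-0.134,0],
  [0,0,-0.138,0],
  [0,0,-0.138,0],
])

```text
time: 1.98
tool_pos: [0.5515, 0.1887, 0.2299]
ee_rot: [-3.141, -0.002, 2.752]
wrist_force: [0.0, -0.2, 0.4]
width: 0.0936
finger_force: 0.0
```

Request:
arm_command([
  [0,0,0,0],
  [0,0,0,0],
  [0,0,0,0],
  [0,0,0,0],
  [0,0,0,0],
  [0,0,0,0],
  [0,0,0,0],
  [0,0,0,0],
], claw=1)

```text
time: 2.65
tool_pos: [0.5525, 0.188, 0.2305]
ee_rot: [3.142, -0.0, 2.751]
wrist_force: [-0.0, -0.4, -0.4]
width: 0.0442
finger_force: 0.0
```

```bash
cat > tab.py <<'E'
import numpy as np,sys
def tab(t0,steps,r=.15):
    a=np.radians(t0+np.cumsum(steps));b=np.radians(t0)
    print(t0,'->',t0+sum(steps),[[round(float(x),3),round(float(y),3),0,0] for x,y in zip(r*(np.cos(a)-np.cos(b)),r*(np.sin(a)-np.sin(b)))])
E
python3 -c "
from tab import *
tab(90,[0,0,3,5,7,9,10,11])
for t in(135,225,315,45):tab(t,[11.25]*8)"
```

```text
90 -> 135 [[0.0, 0.0, 0, 0], [0.0, 0.0, 0, 0], [-0.008, -0.0, 0, 0], [-0.021, -0.001, 0, 0], [-0.039, -0.005, 0, 0], [-0.061, -0.013, 0, 0], [-0.084, -0.026, 0, 0], [-0.106, -0.044, 0, 0]]
135 -> 225.0 [[-0.019, -0.023, 0, 0], [-0.033, -0.049, 0, 0], [-0.041, -0.077, 0, 0], [-0.044, -0.106, 0, 0], [-0.041, -0.135, 0, 0], [-0.033, -0.163, 0, 0], [-0.019, -0.189, 0, 0], [-0.0, -0.212, 0, 0]]
225 -> 315.0 [[0.023, -0.019, 0, 0], [0.049, -0.033, 0, 0], [0.077, -0.041, 0, 0], [0.106, -0.044, 0, 0], [0.135, -0.041, 0, 0], [0.163, -0.033, 0, 0], [0.189, -0.019, 0, 0], [0.212, -0.0, 0, 0]]
315 -> 405.0 [[0.019, 0.023, 0, 0], [0.033, 0.049, 0, 0], [0.041, 0.077, 0, 0], [0.044, 0.106, 0, 0], [0.041, 0.135, 0, 0], [0.033, 0.163, 0, 0], [0.019, 0.189, 0, 0], [0.0, 0.212, 0, 0]]
45 -> 135.0 [[-0.023, 0.019, 0, 0], [-0.049, 0.033, 0, 0], [-0.077, 0.041, 0, 0], [-0.106, 0.044, 0, 0], [-0.135, 0.041, 0, 0], [-0.163, 0.033, 0, 0], [-0.189, 0.019, 0, 0], [-0.212, 0.0, 0, 0]]
```

Request:
arm_command([
  [0,0,0,0],
  [0,0,0,0],
  [0,0,0,0],
])

```text
time: 2.9
tool_pos: [0.5525, 0.1874, 0.2303]
ee_rot: [-3.14, 0.0, 2.75]
wrist_force: [-0.6, -1.2, -0.5]
width: 0.0313
finger_force: 30.0
```

Request:
arm_command([
  [-0.008,0,0,0],
  [-0.021,-0.001,0,0],
  [-0.039,-0.005,0,0],
  [-0.061,-0.013,0,0],
  [-0.084,-0.026,0,0],
  [-0.106,-0.044,0,0],
])

```text
time: 3.4
tool_pos: [0.4983, 0.1671, 0.2306]
ee_rot: [3.139, -0.001, 2.753]
wrist_force: [0.3, 1.7, -0.6]
width: 0.0317
finger_force: 30.0
```

Request:
arm_command([
  [-0.019,-0.023,0,0],
  [-0.033,-0.049,0,0],
  [-0.041,-0.077,0,0],
  [-0.044,-0.106,0,0],
  [-0.041,-0.135,0,0],
  [-0.033,-0.163,0,0],
  [-0.019,-0.189,0,0],
  [0,-0.212,0,0],
])

```text
time: 4.07
tool_pos: [0.4977, 0.0585, 0.2312]
ee_rot: [-3.14, -0.001, 2.75]
wrist_force: [-3.9, -2.3, 0.9]
width: 0.0312
finger_force: 30.0
```

Request:
arm_command([
  [0.023,-0.019,0,0],
  [0.049,-0.033,0,0],
  [0.077,-0.041,0,0],
  [0.106,-0.044,0,0],
  [0.135,-0.041,0,0],
  [0.163,-0.033,0,0],
  [0.189,-0.019,0,0],
  [0.212,0,0,0],
])

```text
time: 4.73
tool_pos: [0.6065, 0.0609, 0.23]
ee_rot: [3.139, -0.002, 2.751]
wrist_force: [-3.9, 2.5, 0.4]
width: 0.0313
finger_force: 30.0
```

Request:
arm_command([
  [0.019,0.023,0,0],
  [0.033,0.049,0,0],
  [0.041,0.077,0,0],
  [0.044,0.106,0,0],
  [0.041,0.135,0,0],
  [0.033,0.163,0,0],
  [0.019,0.189,0,0],
  [0,0.212,0,0],
])

```text
time: 5.4
tool_pos: [0.6048, 0.1653, 0.2297]
ee_rot: [-3.137, -0.001, 2.75]
wrist_force: [-4.7, -5.1, -0.4]
width: 0.0316
finger_force: 30.0
```

Request:
arm_command([
  [-0.023,0.019,0,0],
  [-0.049,0.033,0,0],
  [-0.077,0.041,0,0],
  [-0.106,0.044,0,0],
  [-0.135,0.041,0,0],
  [-0.163,0.033,0,0],
  [-0.189,0.019,0,0],
  [-0.212,0,0,0],
])

```text
time: 6.07
tool_pos: [0.4998, 0.1676, 0.2308]
ee_rot: [3.138, 0.002, 2.753]
wrist_force: [-1.3, 2.9, 1.0]
width: 0.031
finger_force: 30.0
```

```bash
cat >> h.py <<'E'
C=np.array([.552,.1145])
def scores(im,name):
    im=cv2.GaussianBlur(im,(3,3),0).astype(float); A=np.radians(np.arange(0,360,1)); s=[]
    for a in A:
        v=[]
        for r in(.176,.182,.188):
            for dt in(-.01,-.005,0,.005,.01):
                p=[C[0]+r*np.cos(a)-dt*np.sin(a),C[1]+r*np.sin(a)+dt*np.cos(a),.076]
                u=proj(name,p); x=im[int(round(u[1])),int(round(u[0]))]; v.append((x[0]-x[2])/(x.sum()+30)*3)
        s.append(np.mean(v))
    return np.array(s)
def tab(ims):
    out=[]
    for n,im in ims.items():
        s=scores(im,n); m=np.ones(360,bool)
        d=lambda c:abs((np.arange(360)-c+180)%360-180)
        s2=s*(d(-20)>14)*(d(160)>20)
        k=int(np.argmax(s2)); i=np.arange(k-8,k+9); w=np.clip(s2[i%360]-.5*s2[k],0,None)
        out.append((n,round(float((i*w).sum()/w.sum()),1),round(float(s2[k]),2),round(float(np.median(s)),2)))
    return out
def look(tag):
    o=robot.get_obs(); a=snap('scene',tag+'_s.png'); t=robot.get_obs()['time']; b=snap('side',tag+'_d.png')
    print(tag,'t scene',o['time'],'t side',t,tab(dict(scene=a,side=b)))
E
python3 - <<'E'
from h import *
print(tab({n:cv2.imread(f'pics/{n}0.png')[:,:,::-1] for n in('scene','side')}))
look('a')
E
```

```text
Traceback (most recent call last):
  File "h.py", line 40, in tab
    s=scores(im,n); m=np.ones(360,bool)
  File "h.py", line 34, in scores
    u=proj(name,p); x=im[int(round(u[1])),int(round(u[0]))]; v.append((x[0]-x[2])/(x.sum()+30)*3)
  File "h.py", line 14, in proj
    ci=robot.camera_info(name); f,cx,cy,k=intr(ci)
ValueError: time passes only in moves, steps and waits
```

```bash
python3 - <<'E'
s=open('h.py').read()
s=s.replace("robot.camera_info(","cinfo(").replace("def intr","from functools import lru_cache\n@lru_cache\ndef cinfo(n): return robot.camera_info(n)\ndef intr",1)
open('h.py','w').write(s)
E
python3 - <<'E'
from h import *
print(tab({n:cv2.imread(f'pics/{n}0.png')[:,:,::-1] for n in('scene','side')}))
look('a')
E
```

```text
[('scene', 355.7, 0.57, 0.03), ('side', 358.8, 1.03, 0.08)]
a t scene 6.0667 t side 6.1167 [('scene', 355.7, 0.57, 0.02), ('side', 358.9, 1.03, 0.08)]
```

```bash
sed -i 's/v.append((x\[0\]-x\[2\])\/(x.sum()+30)\*3)/v.append(np.clip(2*x[1]-x[0]-x[2],-20,80))/' h.py
python3 - <<'E'
from h import *
for a,b in(('scene0','side0'),('a_s','a_d')):
    ims=dict(scene=cv2.imread(f'pics/{a}.png')[:,:,::-1],side=cv2.imread(f'pics/{b}.png')[:,:,::-1])
    print(tab(ims)); 
    for n,i in ims.items():
        s=scores(i,n); print(n,[(k,int(s[k])) for k in range(0,360,6) if s[k]>8])
E
```

```text
[('scene', 196.0, 12.4, 4.9), ('side', 98.9, 19.13, 9.93)]
scene [(96, 8), (180, 9), (186, 11), (192, 11), (198, 12), (204, 10), (210, 10), (234, 8), (240, 9), (300, 8), (306, 10), (312, 9), (318, 8), (324, 8)]
side [(12, 11), (18, 12), (24, 11), (30, 10), (36, 8), (96, 15), (102, 15), (180, 13), (186, 14), (192, 14), (198, 11), (204, 10), (210, 11), (216, 13), (222, 14), (228, 12), (234, 12), (240, 13), (246, 14), (252, 12), (258, 11), (282, 11), (288, 12), (294, 12), (300, 8), (306, 11), (312, 11), (318, 11), (324, 13), (330, 12), (336, 11), (342, 11)]
[('scene', 263.8, 12.4, 4.73), ('side', 192.3, 16.13, 5.4)]
scene [(198, 9), (204, 11), (210, 10), (216, 8), (234, 9), (240, 10), (246, 8), (258, 8), (264, 12), (288, 8), (294, 8), (300, 9), (306, 10), (312, 10), (318, 9), (324, 8)]
side [(12, 12), (18, 13), (24, 11), (30, 11), (36, 9), (180, 14), (186, 15), (192, 16), (198, 13), (204, 11), (210, 11), (216, 14), (222, 15), (228, 14), (234, 14), (240, 12), (282, 8), (288, 12), (294, 10), (306, 11), (312, 13), (318, 13), (324, 14), (330, 12), (336, 12), (342, 12)]
```

```bash
sed -i 's/v.append(np.clip(2\*x\[1\]-x\[0\]-x\[2\],-20,80))/v.append((x[0]-x[2])\/(x.sum()+30)*3*np.clip((x[1]\/(x[0]+1)-.55)\/.15,0,1)*(x[0]>70))/' h.py
python3 - <<'E'
from h import *
for a,b in(('scene0','side0'),('a_s','a_d')):
    ims=dict(scene=cv2.imread(f'pics/{a}.png')[:,:,::-1],side=cv2.imread(f'pics/{b}.png')[:,:,::-1])
    print(tab(ims)); 
    for n,i in ims.items():
        s=scores(i,n); print(n,[(k,round(s[k],2)) for k in range(0,360,4) if s[k]>.15])
E
```

```text
[('scene', 97.7, 0.53, 0.02), ('side', 98.8, 0.69, 0.08)]
scene [(92, np.float64(0.28)), (96, np.float64(0.51)), (100, np.float64(0.48)), (104, np.float64(0.23)), (340, np.float64(0.18)), (344, np.float64(0.22)), (348, np.float64(0.16)), (352, np.float64(0.16))]
side [(0, np.float64(0.37)), (4, np.float64(0.29)), (8, np.float64(0.19)), (52, np.float64(0.16)), (56, np.float64(0.17)), (60, np.float64(0.18)), (64, np.float64(0.18)), (68, np.float64(0.17)), (72, np.float64(0.19)), (76, np.float64(0.19)), (80, np.float64(0.18)), (84, np.float64(0.18)), (88, np.float64(0.19)), (92, np.float64(0.35)), (96, np.float64(0.59)), (100, np.float64(0.68)), (104, np.float64(0.44)), (108, np.float64(0.19)), (112, np.float64(0.17)), (116, np.float64(0.17)), (120, np.float64(0.16)), (124, np.float64(0.16)), (128, np.float64(0.16)), (132, np.float64(0.16)), (136, np.float64(0.16)), (152, np.float64(0.2)), (348, np.float64(0.27)), (352, np.float64(0.41)), (356, np.float64(0.38))]
[('scene', 264.8, 0.57, 0.02), ('side', 0.0, 0.41, 0.08)]
scene [(260, np.float64(0.29)), (264, np.float64(0.55)), (268, np.f
[... 222 characters left out ...]
oat64(0.16)), (56, np.float64(0.17)), (60, np.float64(0.18)), (64, np.float64(0.18)), (68, np.float64(0.17)), (72, np.float64(0.19)), (76, np.float64(0.19)), (80, np.float64(0.18)), (84, np.float64(0.18)), (88, np.float64(0.18)), (92, np.float64(0.19)), (96, np.float64(0.18)), (100, np.float64(0.17)), (104, np.float64(0.16)), (108, np.float64(0.17)), (112, np.float64(0.17)), (116, np.float64(0.16)), (120, np.float64(0.16)), (124, np.float64(0.15)), (128, np.float64(0.16)), (132, np.float64(0.28)), (136, np.float64(0.35)), (140, np.float64(0.3)), (144, np.float64(0.28)), (148, np.float64(0.25)), (152, np.float64(0.2)), (348, np.float64(0.27)), (352, np.float64(0.43)), (356, np.float64(0.39))]
```

Request:
arm_command([
  [-0.019,-0.023,0,0],
  [-0.033,-0.049,0,0],
  [-0.041,-0.077,0,0],
  [-0.044,-0.106,0,0],
  [-0.041,-0.135,0,0],
  [-0.033,-0.163,0,0],
  [-0.019,-0.189,0,0],
  [0,-0.212,0,0],
])

```text
time: 6.83
tool_pos: [0.4991, 0.0578, 0.2313]
ee_rot: [-3.137, 0.0, 2.749]
wrist_force: [-4.0, -2.9, 1.4]
width: 0.0313
finger_force: 30.0
```

Request:
arm_command([
  [0.023,-0.019,0,0],
  [0.049,-0.033,0,0],
  [0.077,-0.041,0,0],
  [0.106,-0.044,0,0],
  [0.135,-0.041,0,0],
  [0.163,-0.033,0,0],
  [0.189,-0.019,0,0],
  [0.212,0,0,0],
])

```text
time: 7.5
tool_pos: [0.6067, 0.061, 0.23]
ee_rot: [3.14, -0.002, 2.751]
wrist_force: [-4.3, 2.5, 0.1]
width: 0.0313
finger_force: 30.0
```

```bash
cat > h2.py <<'E'
from h import *
BG={n:scores(cv2.imread(f'pics/{n}0.png')[:,:,::-1],n) for n in('scene','side')}
for n in BG: BG[n][85:112]=np.median(BG[n])
def find(im,n):
    s=scores(im,n)-BG[n]; k=int(np.argmax(s)); i=np.arange(k-9,k+10); w=np.clip(s[i%360]-.4*s[k],0,None)
    return round(float((i*w).sum()/w.sum()),1),round(float(s[k]),2)
def L(tag,names=('scene',)):
    for n in names:
        t=robot.get_obs()['time']; im=snap(n,f'{tag}_{n}.png'); print(tag,n,t,find(im,n),flush=True)
E
python3 - <<'E'
from h2 import *
L('b')
E
```

```text
b scene 7.5 (8.7, 0.56)
```

```bash
cat > model.py <<'E'
import numpy as np
from scipy.optimize import least_squares
# segments: (duration, crank speed start,end)
def sim(segs,I,tau,w0=0,q0=0,lag=0.0,dt=1/600):
    w,q,t=w0,q0,0;out=[(0,q0,w0)];wc=segs[0][1]
    for D,a,b in segs:
        n=round(D/dt)
        for k in range(n):
            tgt=a+(b-a)*(k+.5)/n; wc+=(tgt-wc)*min(1,dt/max(lag,dt))
            T=.04*(wc-w)-.004*w
            if abs(w)<1e-3 and abs(T)<tau: w=0
            else:
                nw=w+dt*(T-tau*np.sign(w if abs(w)>1e-3 else T))/I
                w=0 if nw*w<0 else nw
            q+=w*dt;t+=dt
        out.append((t,q,w))
    return out
R=11.25*12*np.pi/180
H1=[(.5,.4,2.4),(8/3,R,R)]; P=[(.05,0,0)]
H2=H1+P+P+[(4/3,R,R)]
E
python3 - <<'E'
from model import *
for tau in(.016,.025,.03,.035,.04,.05):
    r=least_squares(lambda p:[sim(H1,p[0],tau,lag=.03)[-1][1]-np.radians(264.8-97.7),sim(H2,p[0],tau,lag=.03)[-1][1]-np.radians(368.7-97.7)],[.05])
    print(tau,r.x,r.fun.round(3),sim(H2,r.x[0],tau,lag=.03)[-1],(.04*R-tau)/.044)
E
```

```text
0.016 [0.07227718] [-0.186  0.137] (4.5999999999999055, np.float64(4.866740855257226), np.float64(1.5932322927249043)) 1.7783586274475864
0.025 [0.05194486] [-0.098  0.082] (4.5999999999999055, np.float64(4.811862463104809), np.float64(1.474792341289347)) 1.5738131729021319
0.03 [0.0404271] [-0.035  0.032] (4.5999999999999055, np.float64(4.761537803338771), np.float64(1.3929334744233337)) 1.4601768092657683
0.035 [0.02848794] [ 0.04  -0.041] (4.5999999999999055, np.float64(4.689205476057108), np.float64(1.30384915887446)) 1.3465404456294046
0.04 [0.01549539] [ 0.126 -0.13 ] (4.5999999999999055, np.float64(4.599379973077669), np.float64(1.2199194460399327)) 1.232904081993041
0.05 [3.28072091e-05] [ 0.216 -0.147] (4.5999999999999055, np.float64(4.582558209303015), np.float64(2.2478687287357153)) 1.0056313547203137model.py:13: RuntimeWarning: divide by zero encountered in scalar divide
  nw=w+dt*(T-tau*np.sign(w if abs(w)>1e-3 else T))/I
model.py:14: RuntimeWarning: invalid value encountered in scalar multiply
  w=0 if nw*w<0 else nw
model.py:13: RuntimeWarning: invalid value encountered in scalar add
  nw=w+dt*(T-tau*np.sign(w if abs(w)>1e-3 else T))/I
model.py:14: RuntimeWarning: overflow encountered in scalar multiply
  w=0 if nw*w<0 else nw
  cost_new = 0.5 * np.dot(f_new, f_new)
model.py:13: RuntimeWarning: overflow encountered in scalar add
  nw=w+dt*(T-tau*np.sign(w if abs(w)>1e-3 else T))/I
model.py:13: RuntimeWarning: overflow encountered in scalar divide
  nw=w+dt*(T-tau*np.sign(w if abs(w)>1e-3 else T))/I
```

```bash
python3 -c "
from tab import *
t=315
for k in range(9):tab(t%360,[10.5]*8);t+=84"
```

```text
315 -> 399.0 [[0.018, 0.021, 0, 0], [0.031, 0.045, 0, 0], [0.04, 0.071, 0, 0], [0.044, 0.098, 0, 0], [0.043, 0.126, 0, 0], [0.037, 0.152, 0, 0], [0.026, 0.178, 0, 0], [0.011, 0.2, 0, 0]]
39 -> 123.0 [[-0.019, 0.02, 0, 0], [-0.042, 0.036, 0, 0], [-0.067, 0.047, 0, 0], [-0.093, 0.054, 0, 0], [-0.12, 0.056, 0, 0], [-0.148, 0.052, 0, 0], [-0.174, 0.044, 0, 0], [-0.198, 0.031, 0, 0]]
123 -> 207.0 [[-0.022, -0.017, 0, 0], [-0.04, -0.038, 0, 0], [-0.054, -0.061, 0, 0], [-0.063, -0.087, 0, 0], [-0.068, -0.114, 0, 0], [-0.067, -0.141, 0, 0], [-0.062, -0.168, 0, 0], [-0.052, -0.194, 0, 0]]
207 -> 291.0 [[0.015, -0.023, 0, 0], [0.033, -0.043, 0, 0], [0.055, -0.06, 0, 0], [0.08, -0.072, 0, 0], [0.106, -0.079, 0, 0], [0.134, -0.082, 0, 0], [0.161, -0.079, 0, 0], [0.187, -0.072, 0, 0]]
291 -> 375.0 [[0.025, 0.012, 0, 0], [0.047, 0.029, 0, 0], [0.065, 0.049, 0, 0], [0.08, 0.072, 0, 0], [0.09, 0.097, 0, 0], [0.095, 0.124, 0, 0], [0.096, 0.152, 0, 0], [0.091, 0.179, 0, 0]]
15 -> 99.0 [[-0.01, 0.026, 0, 0], [-0.024, 0.049, 0, 0], [-0.042, 0.07, 0, 0], [-0.063, 0.087, 0, 0], [-0.087, 0.1, 0, 0], [-0.114, 0.108, 0, 0], [-0.141, 0.111, 0, 0], [-0.168, 0.109, 0, 0]]
99 -> 183.0 [[-0.027, -0.007, 0, 0], [-0.052, -0.018, 0, 0], [-0.074, -0.034, 0, 0], [-0.093, -0.054, 0, 0], [-0.108, -0.077, 0, 0], [-0.119, -0.102, 0, 0], [-0.125, -0.129, 0, 0], [-0.126, -0.156, 0, 0]]
183 -> 267.0 [[0.004, -0.027, 0, 0], [0.013, -0.053, 0, 0], [0.026, -0.077, 0, 0], [0.044, -0.098, 0, 0], [0.065, -0.116, 0, 0], [0.089, -0.129, 0, 0], [0.115, -0.138, 0, 0], [0.142, -0.142, 0, 0]]
267 -> 351.0 [[0.027, 0.001, 0, 0], [0.054, 0.007, 0, 0], [0.079, 0.018, 0, 0], [0.102, 0.033, 0, 0], [0.122, 0.052, 0, 0], [0.138, 0.075, 0, 0], [0.149, 0.1, 0, 0], [0.156, 0.126, 0, 0]]
```

Request:
arm_command([
  [0.018,0.021,0,0],
  [0.031,0.045,0,0],
  [0.04,0.071,0,0],
  [0.044,0.098,0,0],
  [0.043,0.126,0,0],
  [0.037,0.152,0,0],
  [0.026,0.178,0,0],
  [0.011,0.2,0,0],
])

```text
time: 8.22
tool_pos: [0.6102, 0.1592, 0.2296]
ee_rot: [-3.136, -0.001, 2.75]
wrist_force: [-6.1, -3.7, 0.6]
width: 0.0313
finger_force: 30.0
```

Request:
arm_command([
  [-0.019,0.02,0,0],
  [-0.042,0.036,0,0],
  [-0.067,0.047,0,0],
  [-0.093,0.054,0,0],
  [-0.12,0.056,0,0],
  [-0.148,0.052,0,0],
  [-0.174,0.044,0,0],
  [-0.198,0.031,0,0],
])

```text
time: 8.88
tool_pos: [0.5127, 0.1768, 0.2308]
ee_rot: [3.139, 0.003, 2.752]
wrist_force: [-0.5, 1.2, 0.2]
width: 0.031
finger_force: 30.0
```

```bash
python3 -c "
from h2 import *
L('c')"
```

```text
c scene 8.8833 (105.4, 0.5)
```

Request:
arm_command([
  [-0.022,-0.017,0,0],
  [-0.04,-0.038,0,0],
  [-0.054,-0.061,0,0],
  [-0.063,-0.087,0,0],
  [-0.068,-0.114,0,0],
  [-0.067,-0.141,0,0],
  [-0.062,-0.168,0,0],
  [-0.052,-0.194,0,0],
])

```text
time: 9.6
tool_pos: [0.4845, 0.0771, 0.2314]
ee_rot: [-3.138, -0.001, 2.75]
wrist_force: [-5.4, -2.0, 3.0]
width: 0.0315
finger_force: 30.0
```

Request:
arm_command([
  [0.015,-0.023,0,0],
  [0.033,-0.043,0,0],
  [0.055,-0.06,0,0],
  [0.08,-0.072,0,0],
  [0.106,-0.079,0,0],
  [0.134,-0.082,0,0],
  [0.161,-0.079,0,0],
  [0.187,-0.072,0,0],
])

```text
time: 10.27
tool_pos: [0.5814, 0.0428, 0.2303]
ee_rot: [3.14, 0.001, 2.75]
wrist_force: [-1.4, 2.5, -0.5]
width: 0.0312
finger_force: 30.0
```

Request:
arm_command([
  [0.025,0.012,0,0],
  [0.047,0.029,0,0],
  [0.065,0.049,0,0],
  [0.08,0.072,0,0],
  [0.09,0.097,0,0],
  [0.095,0.124,0,0],
  [0.096,0.152,0,0],
  [0.091,0.179,0,0],
])

```text
time: 10.93
tool_pos: [0.6241, 0.1322, 0.2295]
ee_rot: [-3.138, -0.003, 2.75]
wrist_force: [-7.3, -1.0, 0.0]
width: 0.031
finger_force: 30.0
```

```bash
python3 -c "
from h2 import *
L('d')"
```

```text
d scene 10.9333 (255.7, 0.49)
```

Request:
arm_command([
  [-0.01,0.026,0,0],
  [-0.024,0.049,0,0],
  [-0.042,0.07,0,0],
  [-0.063,0.087,0,0],
  [-0.087,0.1,0,0],
  [-0.114,0.108,0,0],
  [-0.141,0.111,0,0],
  [-0.168,0.109,0,0],
])

```text
time: 11.65
tool_pos: [0.542, 0.1868, 0.2304]
ee_rot: [3.141, 0.004, 2.751]
wrist_force: [0.9, -1.3, -1.4]
width: 0.0314
finger_force: 30.0
```

Request:
arm_command([
  [-0.027,-0.007,0,0],
  [-0.052,-0.018,0,0],
  [-0.074,-0.034,0,0],
  [-0.093,-0.054,0,0],
  [-0.108,-0.077,0,0],
  [-0.119,-0.102,0,0],
  [-0.125,-0.129,0,0],
  [-0.126,-0.156,0,0],
])

```text
time: 12.32
tool_pos: [0.4761, 0.1087, 0.2314]
ee_rot: [-3.141, -0.002, 2.752]
wrist_force: [-7.1, 1.3, 3.1]
width: 0.0313
finger_force: 30.0
```

Request:
arm_command([
  [0.004,-0.027,0,0],
  [0.013,-0.053,0,0],
  [0.026,-0.077,0,0],
  [0.044,-0.098,0,0],
  [0.065,-0.116,0,0],
  [0.089,-0.129,0,0],
  [0.115,-0.138,0,0],
  [0.142,-0.142,0,0],
])

```text
time: 12.98
tool_pos: [0.5508, 0.0364, 0.2307]
ee_rot: [3.141, 0.003, 2.749]
wrist_force: [-0.5, 2.0, -0.3]
width: 0.0313
finger_force: 30.0
```

Request:
arm_command([
  [0.027,0.001,0,0],
  [0.054,0.007,0,0],
  [0.079,0.018,0,0],
  [0.102,0.033,0,0],
  [0.122,0.052,0,0],
  [0.138,0.075,0,0],
  [0.149,0.1,0,0],
  [0.156,0.126,0,0],
])

```text
time: 13.65
tool_pos: [0.6263, 0.1016, 0.2296]
ee_rot: [-3.141, -0.004, 2.751]
wrist_force: [-7.8, 0.3, 0.1]
width: 0.0315
finger_force: 30.0
```

```bash
python3 -c "
from h2 import *
L('e')
from tab import *
t=351
for k in range(5):tab(t%360,[10.5]*8);t+=84"
```

```text
e scene 13.65 (82.7, 0.56)
351 -> 435.0 [[0.002, 0.027, 0, 0], [-0.001, 0.055, 0, 0], [-0.01, 0.081, 0, 0], [-0.022, 0.105, 0, 0], [-0.039, 0.127, 0, 0], [-0.06, 0.145, 0, 0], [-0.084, 0.159, 0, 0], [-0.109, 0.168, 0, 0]]
75 -> 159.0 [[-0.027, 0.005, 0, 0], [-0.055, 0.004, 0, 0], [-0.081, -0.001, 0, 0], [-0.107, -0.011, 0, 0], [-0.13, -0.026, 0, 0], [-0.15, -0.045, 0, 0], [-0.167, -0.067, 0, 0], [-0.179, -0.091, 0, 0]]
159 -> 243.0 [[-0.007, -0.026, 0, 0], [-0.01, -0.054, 0, 0], [-0.007, -0.081, 0, 0], [0.0, -0.108, 0, 0], [0.012, -0.132, 0, 0], [0.029, -0.154, 0, 0], [0.049, -0.173, 0, 0], [0.072, -0.187, 0, 0]]
243 -> 327.0 [[0.025, -0.01, 0, 0], [0.052, -0.016, 0, 0], [0.08, -0.016, 0, 0], [0.107, -0.011, 0, 0], [0.133, -0.002, 0, 0], [0.156, 0.012, 0, 0], [0.177, 0.03, 0, 0], [0.194, 0.052, 0, 0]]
327 -> 411.0 [[0.013, 0.024, 0, 0], [0.021, 0.051, 0, 0], [0.024, 0.078, 0, 0], [0.022, 0.105, 0, 0], [0.016, 0.132, 0, 0], [0.004, 0.157, 0, 0], [-0.012, 0.179, 0, 0], [-0.031, 0.198, 0, 0]]
```

Request:
arm_command([
  [0.002,0.027,0,0],
  [-0.001,0.055,0,0],
  [-0.01,0.081,0,0],
  [-0.022,0.105,0,0],
  [-0.039,0.127,0,0],
  [-0.06,0.145,0,0],
  [-0.084,0.159,0,0],
  [-0.109,0.168,0,0],
])

```text
time: 14.37
tool_pos: [0.5732, 0.1838, 0.2302]
ee_rot: [-3.14, 0.003, 2.75]
wrist_force: [-0.6, -3.5, -0.1]
width: 0.0314
finger_force: 30.0
```

Request:
arm_command([
  [-0.027,0.005,0,0],
  [-0.055,0.004,0,0],
  [-0.081,-0.001,0,0],
  [-0.107,-0.011,0,0],
  [-0.13,-0.026,0,0],
  [-0.15,-0.045,0,0],
  [-0.167,-0.067,0,0],
  [-0.179,-0.091,0,0],
])

```text
time: 15.03
tool_pos: [0.482, 0.1408, 0.2313]
ee_rot: [3.138, -0.002, 2.753]
wrist_force: [-4.9, 3.1, 3.0]
width: 0.0311
finger_force: 30.0
```

Request:
arm_command([
  [-0.007,-0.026,0,0],
  [-0.01,-0.054,0,0],
  [-0.007,-0.081,0,0],
  [0.0,-0.108,0,0],
  [0.012,-0.132,0,0],
  [0.029,-0.154,0,0],
  [0.049,-0.173,0,0],
  [0.072,-0.187,0,0],
])

```text
time: 15.7
tool_pos: [0.5199, 0.0434, 0.231]
ee_rot: [-3.14, 0.003, 2.749]
wrist_force: [-1.3, -2.4, 0.3]
width: 0.0313
finger_force: 30.0
```

Request:
arm_command([
  [0.025,-0.01,0,0],
  [0.052,-0.016,0,0],
  [0.08,-0.016,0,0],
  [0.107,-0.011,0,0],
  [0.133,-0.002,0,0],
  [0.156,0.012,0,0],
  [0.177,0.03,0,0],
  [0.194,0.052,0,0],
])

```text
time: 16.37
tool_pos: [0.6166, 0.0735, 0.2297]
ee_rot: [3.139, -0.003, 2.752]
wrist_force: [-5.2, 2.2, 1.4]
width: 0.0314
finger_force: 30.0
```

Request:
arm_command([
  [0.013,0.024,0,0],
  [0.021,0.051,0,0],
  [0.024,0.078,0,0],
  [0.022,0.105,0,0],
  [0.016,0.132,0,0],
  [0.004,0.157,0,0],
  [-0.012,0.179,0,0],
  [-0.031,0.198,0,0],
])

```text
time: 17.03
tool_pos: [0.6001, 0.1698, 0.2296]
ee_rot: [-3.137, -0.001, 2.75]
wrist_force: [-4.6, -6.4, 0.7]
width: 0.0313
finger_force: 30.0
```

```bash
python3 -c "
from tab import *
t=51
for k in range(7):tab(t%360,[10.5]*8);t+=84"
python3 - <<'E'
from model import *
# fit I,tau to all looks
V=84*np.pi/180/(2/3)
seg=H2+P+[(4/3,V,V)]+P+[(2,V,V)]+P+[(8/3,V,V)]
idx=[2,5,7,9,11]; obs=np.radians(np.array([264.8,368.7,465.4,615.7,802.7])-97.7)
f=lambda p:[sim(seg,p[0],p[1],lag=.03)[i][1]-o for i,o in zip(idx,obs)]
r=least_squares(f,[.04,.033],x_scale=[.01,.01],diff_step=.02);print(r.x,np.degrees(r.fun).round(1),sim(seg,*r.x,lag=.03)[-1])
b=sim([(.001,V,0),(2,0,0)],*r.x,w0=1.25,lag=.03);print('brake travel deg',np.degrees(b[-1][1]),b[-1][2])
E
```

```text
51 -> 135.0 [[-0.023, 0.015, 0, 0], [-0.048, 0.026, 0, 0], [-0.075, 0.032, 0, 0], [-0.102, 0.033, 0, 0], [-0.129, 0.029, 0, 0], [-0.155, 0.02, 0, 0], [-0.179, 0.007, 0, 0], [-0.2, -0.011, 0, 0]]
135 -> 219.0 [[-0.018, -0.021, 0, 0], [-0.031, -0.045, 0, 0], [-0.04, -0.071, 0, 0], [-0.044, -0.098, 0, 0], [-0.043, -0.126, 0, 0], [-0.037, -0.152, 0, 0], [-0.026, -0.178, 0, 0], [-0.011, -0.2, 0, 0]]
219 -> 303.0 [[0.019, -0.02, 0, 0], [0.042, -0.036, 0, 0], [0.067, -0.047, 0, 0], [0.093, -0.054, 0, 0], [0.12, -0.056, 0, 0], [0.148, -0.052, 0, 0], [0.174, -0.044, 0, 0], [0.198, -0.031, 0, 0]]
303 -> 387.0 [[0.022, 0.017, 0, 0], [0.04, 0.038, 0, 0], [0.054, 0.061, 0, 0], [0.063, 0.087, 0, 0], [0.068, 0.114, 0, 0], [0.067, 0.141, 0, 0], [0.062, 0.168, 0, 0], [0.052, 0.194, 0, 0]]
27 -> 111.0 [[-0.015, 0.023, 0, 0], [-0.033, 0.043, 0, 0], [-0.055, 0.06, 0, 0], [-0.08, 0.072, 0, 0], [-0.106, 0.079, 0, 0], [-0.134, 0.082, 0, 0], [-0.161, 0.079, 0, 0], [-0.187, 0.072, 0, 0]]
111 -> 195.0 [[-0.025, -0.012, 0, 0], [-0.047, -0.029, 0, 0], [-0.065, -0.049, 0, 0], [-0.08, -0.072, 0, 0], [-0.09, -0.097, 0, 0], [-0.095, -0.124, 0, 0], [-0.096, -0.152, 0, 0], [-0.091, -0.179, 0, 0]]
195 -> 279.0 [[0.01, -0.026, 0, 0], [0.024, -0.049, 0, 0], [0.042, -0.07, 0, 0], [0.063, -0.087, 0, 0], [0.087, -0.1, 0, 0], [0.114, -0.108, 0, 0], [0.141, -0.111, 0, 0], [0.168, -0.109, 0, 0]]
[0.03585223 0.03202297] [-0.6 -0.   2.9 -3.6  1.3] (10.750000000000867, np.float64(12.32668992607874), np.float64(1.2663416539306576))
brake travel deg 26.39379411349024 0
```

Request:
arm_command([
  [-0.023,0.015,0,0],
  [-0.048,0.026,0,0],
  [-0.075,0.032,0,0],
  [-0.102,0.033,0,0],
  [-0.129,0.029,0,0],
  [-0.155,0.02,0,0],
  [-0.179,0.007,0,0],
  [-0.2,-0.011,0,0],
])

```text
time: 17.7
tool_pos: [0.5009, 0.1676, 0.231]
ee_rot: [3.136, 0.0, 2.754]
wrist_force: [-2.2, 3.4, 1.9]
width: 0.0312
finger_force: 30.0
```

Request:
arm_command([
  [-0.018,-0.021,0,0],
  [-0.031,-0.045,0,0],
  [-0.04,-0.071,0,0],
  [-0.044,-0.098,0,0],
  [-0.043,-0.126,0,0],
  [-0.037,-0.152,0,0],
  [-0.026,-0.178,0,0],
  [-0.011,-0.2,0,0],
])

```text
time: 18.37
tool_pos: [0.4942, 0.0632, 0.2314]
ee_rot: [-3.138, -0.001, 2.75]
wrist_force: [-5.3, -3.4, 2.4]
width: 0.0312
finger_force: 30.0
```

Request:
arm_command([
  [0.019,-0.02,0,0],
  [0.042,-0.036,0,0],
  [0.067,-0.047,0,0],
  [0.093,-0.054,0,0],
  [0.12,-0.056,0,0],
  [0.148,-0.052,0,0],
  [0.174,-0.044,0,0],
  [0.198,-0.031,0,0],
])

```text
time: 19.03
tool_pos: [0.5957, 0.0509, 0.2301]
ee_rot: [3.138, -0.001, 2.751]
wrist_force: [-3.0, 3.5, -0.1]
width: 0.0315
finger_force: 30.0
```

Request:
arm_command([
  [0.022,0.017,0,0],
  [0.04,0.038,0,0],
  [0.054,0.061,0,0],
  [0.063,0.087,0,0],
  [0.068,0.114,0,0],
  [0.067,0.141,0,0],
  [0.062,0.168,0,0],
  [0.052,0.194,0,0],
])

```text
time: 19.7
tool_pos: [0.6189, 0.1465, 0.2294]
ee_rot: [-3.137, -0.004, 2.75]
wrist_force: [-7.4, -4.0, 0.5]
width: 0.0314
finger_force: 30.0
```

Request:
arm_command([
  [-0.015,0.023,0,0],
  [-0.033,0.043,0,0],
  [-0.055,0.06,0,0],
  [-0.08,0.072,0,0],
  [-0.106,0.079,0,0],
  [-0.134,0.082,0,0],
  [-0.161,0.079,0,0],
  [-0.187,0.072,0,0],
])

```text
time: 20.37
tool_pos: [0.5278, 0.1836, 0.2306]
ee_rot: [3.139, 0.003, 2.752]
wrist_force: [0.3, 0.4, -0.3]
width: 0.0312
finger_force: 30.0
```

```bash
python3 - <<'E'
from h2 import *
L('f')
E
```

```text
f scene 20.3667 (208.3, 0.32)
```

```bash
python3 - <<'E'
from model import *
V=84*np.pi/180/(2/3)
for n in range(14,20):
    s=sim([(.05,0,0),(n/12,V,V),(1/12,V/2,V/2),(2,0,0)],.0359,.032,w0=1.266,lag=.03)
    print(n,208.3+np.degrees(s[-1][1]),s[1][2],s[2][2])
E
python3 -c "
from tab import *
for n in(8,9,10):tab(195,[10.5]*(n-1-0)+[5,0] if n<9 else [10.5]*8)
tab(279,[10.5,5,0]);tab(279,[5,0])"
```

```text
14 318.4845735753663 1.1473995562076678 1.2249390485120866
15 324.4850183039491 1.1473995562076678 1.2295052466112737
16 330.4926506547895 1.1473995562076678 1.2336276688479704
17 336.5067447705482 1.1473995562076678 1.2373494445415476
18 342.52664670523484 1.1473995562076678 1.2407095113949613
19 348.5517673026736 1.1473995562076678 1.2437430228660826
195 -> 273.5 [[0.01, -0.026, 0, 0], [0.024, -0.049, 0, 0], [0.042, -0.07, 0, 0], [0.063, -0.087, 0, 0], [0.087, -0.1, 0, 0], [0.114, -0.108, 0, 0], [0.141, -0.111, 0, 0], [0.154, -0.111, 0, 0], [0.154, -0.111, 0, 0]]
195 -> 279.0 [[0.01, -0.026, 0, 0], [0.024, -0.049, 0, 0], [0.042, -0.07, 0, 0], [0.063, -0.087, 0, 0], [0.087, -0.1, 0, 0], [0.114, -0.108, 0, 0], [0.141, -0.111, 0, 0], [0.168, -0.109, 0, 0]]
195 -> 279.0 [[0.01, -0.026, 0, 0], [0.024, -0.049, 0, 0], [0.042, -0.07, 0, 0], [0.063, -0.087, 0, 0], [0.087, -0.1, 0, 0], [0.114, -0.108, 0, 0], [0.141, -0.111, 0, 0], [0.168, -0.109, 0, 0]]
279 -> 294.5 [[0.027, 0.007, 0, 0], [0.039, 0.012, 0, 0], [0.039, 0.012, 0, 0]]
279 -> 284 [[0.013, 0.003, 0, 0], [0.013, 0.003, 0, 0]]
```

Request:
arm_command([
  [-0.025,-0.012,0,0],
  [-0.047,-0.029,0,0],
  [-0.065,-0.049,0,0],
  [-0.08,-0.072,0,0],
  [-0.09,-0.097,0,0],
  [-0.095,-0.124,0,0],
  [-0.096,-0.152,0,0],
  [-0.091,-0.179,0,0],
])

```text
time: 21.08
tool_pos: [0.479, 0.093, 0.2315]
ee_rot: [-3.14, -0.004, 2.752]
wrist_force: [-8.3, -2.0, 5.8]
width: 0.0314
finger_force: 30.0
```

Request:
arm_command([
  [0.01,-0.026,0,0],
  [0.024,-0.049,0,0],
  [0.042,-0.07,0,0],
  [0.063,-0.087,0,0],
  [0.087,-0.1,0,0],
  [0.114,-0.108,0,0],
  [0.141,-0.111,0,0],
  [0.168,-0.109,0,0],
])

```text
time: 21.75
tool_pos: [0.5673, 0.0383, 0.2305]
ee_rot: [3.14, 0.002, 2.75]
wrist_force: [-0.1, 1.3, 0.3]
width: 0.0311
finger_force: 30.0
```

Request:
arm_command([
  [0.027,0.007,0,0],
  [0.039,0.012,0,0],
  [0.039,0.012,0,0],
  [0.039,0.012,0,0],
  [0.039,0.012,0,0],
  [0.039,0.012,0,0],
  [0.039,0.012,0,0],
  [0.039,0.012,0,0],
])

```text
time: 22.42
tool_pos: [0.5841, 0.0446, 0.2305]
ee_rot: [3.141, -0.0, 2.751]
wrist_force: [-1.1, 1.7, 0.4]
width: 0.0313
finger_force: 30.0
```

Request:
arm_command([
  [0,0,0,0],
  [0,0,0,0],
  [0,0,0,0],
  [0,0,0,0],
  [0,0,0,0],
  [0,0,0,0],
  [0,0,0,0],
  [0,0,0,0],
])

```text
time: 23.08
tool_pos: [0.5845, 0.0446, 0.2304]
ee_rot: [3.141, -0.0, 2.751]
wrist_force: [-1.1, 2.2, 0.5]
width: 0.0311
finger_force: 30.0
```

```bash
python3 - <<'E'
from h2 import *
L('g',('scene','side'))
a=cv2.imread('pics/g_scene.png')[170:290,205:370];b=cv2.imread('pics/g_side.png')[180:300,190:355]
f=lambda i:cv2.convertScaleAbs(cv2.resize(i,None,fx=4,fy=4,interpolation=cv2.INTER_CUBIC)[:,:400],alpha=1.3)
cv2.imwrite('pics/gg.png',np.hstack([f(a),f(b)]))
for n,im in(('scene','g_scene'),('side','g_side')):
    for r in (.193,): print(n,proj(n,[C[0]+r*np.cos(np.radians(-20.1)),C[1]+r*np.sin(np.radians(-20.1)),.069]))
E
```

```text
g scene 23.0833 (345.1, 0.4)
g side 23.1333 (345.2, 0.55)
scene [233.57981452 249.87298143]
side [220.68856014 222.68984729]
```

View pics/gg.png

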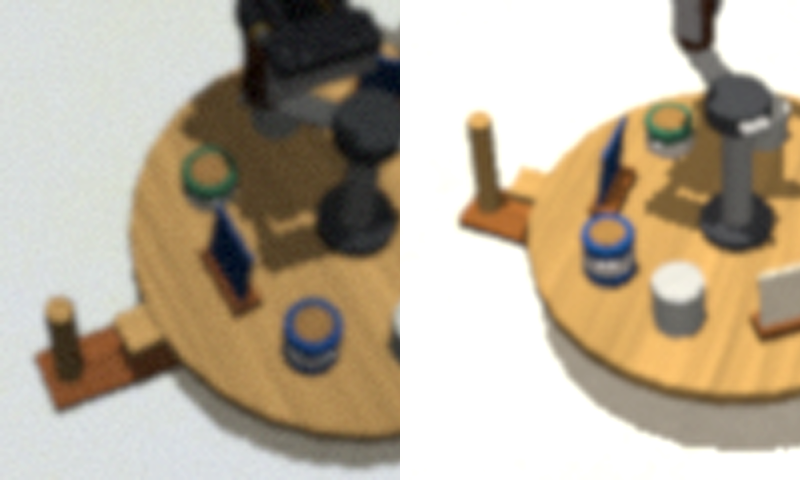

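```bash
python3 - <<'E'
from h import *
def rep(n,lab,p):
    for c in ([.552,.1145],[.5535,.1155],[.552,.113]):
        d=p[:2]-c; print(n,lab,p.round(4),'r',np.hypot(*d).round(4),'ang',np.degrees(np.arctan2(d[1],d[0])).round(1))
S=lambda x,y,z:atz('scene',205+x/4,170+y/4,z)
D=lambda x,y,z:atz('side',190+(x-400)/4,180+y/4,z)
rep('scene','tab',S(123,340,.075)); rep('scene','peg',S(60,308,.115))
rep('side','tab',D(519,181,.075)); rep('side','peg',D(481,120,.115))
# wood mask top-colour blob of tab
for n,im in(('scene','g_scene'),('side','g_side')):
    i=cv2.imread(f'pics/{im}.png')[:,:,::-1].astype(float); c=[.552,.1145]
    pts=[]
    for r in np.arange(.172,.20,.002):
        for a in np.arange(-40,5,1.):
            p=[c[0]+r*np.cos(np.radians(a)),c[1]+r*np.sin(np.radians(a)),.078]
            x=cv2.remap(i.astype(np.float32),np.float32([[proj(n,p)[0]]]),np.float32([[proj(n,p)[1]]]),cv2.INTER_LINEAR)[0,0]
            if x[0]-x[2]>45 and x[1]/x[0]>.66 and x[0]>110: pts.append((r,a))
    P=np.array(pts)
    for r in np.unique(P[:,0]): q=P[P[:,0]==r,1]; print(n,r.round(3),q.min(),q.max(),len(q))
E
```

```text
scene tab [0.7412 0.067  0.075 ] r 0.1951 ang -14.1
scene tab [0.7412 0.067  0.075 ] r 0.1939 ang -14.5
scene tab [0.7412 0.067  0.075 ] r 0.1947 ang -13.7
scene peg [0.7687 0.0347 0.115 ] r 0.231 ang -20.2
scene peg [0.7687 0.0347 0.115 ] r 0.2299 ang -20.6
scene peg [0.7687 0.0347 0.115 ] r 0.2305 ang -19.9
side tab [0.7337 0.0664 0.075 ] r 0.1879 ang -14.8
side tab [0.7337 0.0664 0.075 ] r 0.1867 ang -15.2
side tab [0.7337 0.0664 0.075 ] r 0.1875 ang -14.4
side peg [0.766  0.0366 0.115 ] r 0.2277 ang -20.0
side peg [0.766  0.0366 0.115 ] r 0.2267 ang -20.4
side peg [0.766  0.0366 0.115 ] r 0.2272 ang -19.6
scene 0.172 -20.0 -11.0 10
scene 0.174 -20.0 -11.0 10
scene 0.176 -20.0 -11.0 10
scene 0.178 -20.0 -11.0 10
scene 0.18 -20.0 -11.0 10
scene 0.182 -19.0 -11.0 9
scene 0.184 -19.0 -11.0 9
scene 0.186 -19.0 -11.0 9
scene 0.188 -19.0 -11.0 9
scene 0.19 -19.0 -11.0 9
scene 0.192 -19.0 -12.0 8
scene 0.194 -19.0 -12.0 8
scene 0.196 -18.0 -16.0 2
scene 0.198 -18.0 -18.0 1
side 0.172 -20.0 -6.0 15
side 0.174 -20.0 -7.0 14
side 0.176 -19.0 -7.0 13
side 0.178 -19.0 -7.0 13
side 0.18 -19.0 -8.0 12
side 0.182 -19.0 -8.0 12
side 0.184 -19.0 -8.0 12
side 0.186 -19.0 -8.0 12
side 0.188 -19.0 -9.0 11
side 0.19 -19.0 -9.0 11
side 0.192 -19.0 -10.0 10
side 0.194 -13.0 -10.0 4
side 0.196 -11.0 3.0 3
side 0.198 -10.0 3.0 2
side 0.2 3.0 3.0 1
```

```bash
python3 - <<'E'
from model import *
d=np.pi/180*12
for st in([6,10,6],[8,12,8],[8,12,12],[8,12,12,8],[6,10,10,6],[10,15,10],[6,12,12,6]):
    print(st,[round(np.degrees(sim([(1/12,x*d,x*d) for x in st]+[(1,0,0)],I,tau,lag=.04)[-1][1]),1) for I,tau in((.036,.032),(.036,.027),(.036,.037),(.042,.034))])
E
python3 -c "
from tab import *
tab(294.5,[-6,-10,-10,-6,0,0,0,0]);tab(294.5,[-8,-12,-12,0,0,0,0,0]);tab(294.5,[-8,-12,-8,0,0,0,0,0]);tab(294.5,[-8,-12,-12,-8,0,0,0,0]);tab(294.5,[-6,-12,-12,-6,0,0,0,0])"
```

```text
[6, 10, 6] [np.float64(2.5), np.float64(3.4), np.float64(1.8), np.float64(2.0)]
[8, 12, 8] [np.float64(4.9), np.float64(6.0), np.float64(3.9), np.float64(4.0)]
[8, 12, 12] [np.float64(6.1), np.float64(7.5), np.float64(5.0), np.float64(5.1)]
[8, 12, 12, 8] [np.float64(8.7), np.float64(10.5), np.float64(7.2), np.float64(7.3)]
[6, 10, 10, 6] [np.float64(5.0), np.float64(6.4), np.float64(3.9), np.float64(4.0)]
[10, 15, 10] [np.float64(8.0), np.float64(9.5), np.float64(6.7), np.float64(6.7)]
[6, 12, 12, 6] [np.float64(6.6), np.float64(8.2), np.float64(5.2), np.float64(5.4)]
294.5 -> 262.5 [[-0.015, -0.006, 0, 0], [-0.04, -0.012, 0, 0], [-0.066, -0.013, 0, 0], [-0.082, -0.012, 0, 0], [-0.082, -0.012, 0, 0], [-0.082, -0.012, 0, 0], [-0.082, -0.012, 0, 0], [-0.082, -0.012, 0, 0]]
294.5 -> 262.5 [[-0.02, -0.007, 0, 0], [-0.05, -0.013, 0, 0], [-0.082, -0.012, 0, 0], [-0.082, -0.012, 0, 0], [-0.082, -0.012, 0, 0], [-0.082, -0.012, 0, 0], [-0.082, -0.012, 0, 0], [-0.082, -0.012, 0, 0]]
294.5 -> 266.5 [[-0.02, -0.007, 0, 0], [-0.05, -0.013, 0, 0], [-0.071, -0.013, 0, 0], [-0.071, -0.013, 0, 0], [-0.071, -0.013, 0, 0], [-0.071, -0.013, 0, 0], [-0.071, -0.013, 0, 0], [-0.071, -0.013, 0, 0]]
294.5 -> 254.5 [[-0.02, -0.007, 0, 0], [-0.05, -0.013, 0, 0], [-0.082, -0.012, 0, 0], [-0.102, -0.008, 0, 0], [-0.102, -0.008, 0, 0], [-0.102, -0.008, 0, 0], [-0.102, -0.008, 0, 0], [-0.102, -0.008, 0, 0]]
294.5 -> 258.5 [[-0.015, -0.006, 0, 0], [-0.045, -0.013, 0, 0], [-0.077, -0.013, 0, 0], [-0.092, -0.01, 0, 0], [-0.092, -0.01, 0, 0], [-0.092, -0.01, 0, 0], [-0.092, -0.01, 0, 0], [-0.092, -0.01, 0, 0]]
```

Both cameras put the tab at about −14.7° and the peg at −20.1°, so it overshot by about 5° (18 mm). A short reverse pulse on the crank should centre it.

Request:
arm_command([
  [-0.02,-0.007,0,0],
  [-0.05,-0.013,0,0],
  [-0.071,-0.013,0,0],
  [-0.071,-0.013,0,0],
  [-0.071,-0.013,0,0],
  [-0.071,-0.013,0,0],
  [-0.071,-0.013,0,0],
  [-0.071,-0.013,0,0],
])

```text
time: 23.85
tool_pos: [0.5498, 0.0372, 0.2309]
ee_rot: [-3.141, 0.002, 2.75]
wrist_force: [-0.3, -3.1, 1.3]
width: 0.0312
finger_force: 30.0
```

Request:
arm_command([
  [0,0,0,0],
  [0,0,0,0],
  [0,0,0,0],
  [0,0,0,0],
])

```text
time: 24.18
tool_pos: [0.5493, 0.0374, 0.231]
ee_rot: [-3.141, 0.001, 2.75]
wrist_force: [0.5, -3.8, 2.1]
width: 0.0315
finger_force: 30.0
```

```bash
cat > chk.py <<'E'
from h import *
import sys
def chk(tag):
  for n in('scene','side'):
    i=snap(n,f'{tag}_{n}.png').astype(np.float32); c=[.552,.1145]; A=np.arange(-45,10,.5); out=[]
    for r in(.182,.185,.188):
        q=[]
        for a in A:
            u=proj(n,[c[0]+r*np.cos(np.radians(a)),c[1]+r*np.sin(np.radians(a)),.078])
            x=cv2.remap(i,np.float32([[u[0]]]),np.float32([[u[1]]]),cv2.INTER_LINEAR)[0,0]
            if x[0]-x[2]>45 and x[1]/x[0]>.66 and x[0]>110: q.append(a)
        out.append((q[0],q[-1],len(q)) if q else None)
    print(tag,n,robot.get_obs()['time'],out)
  a=cv2.imread(f'pics/{tag}_scene.png')[170:290,205:370];b=cv2.imread(f'pics/{tag}_side.png')[180:300,190:355]
  f=lambda i:cv2.convertScaleAbs(cv2.resize(i,None,fx=4,fy=4,interpolation=cv2.INTER_CUBIC)[:,:400],alpha=1.3)
  cv2.imwrite(f'pics/{tag}.png',np.hstack([f(a),f(b)]))
chk(sys.argv[1])
E
python3 chk.py k
```

```text
k scene 24.2333 [(np.float64(-24.5), np.float64(-16.0), 18), (np.float64(-24.5), np.float64(-16.0), 18), (np.float64(-24.0), np.float64(-16.0), 17)]
k side 24.2833 [(np.float64(-24.5), np.float64(5.0), 28), (np.float64(-24.5), np.float64(5.0), 27), (np.float64(-24.5), np.float64(4.5), 26)]
```

View pics/k.png

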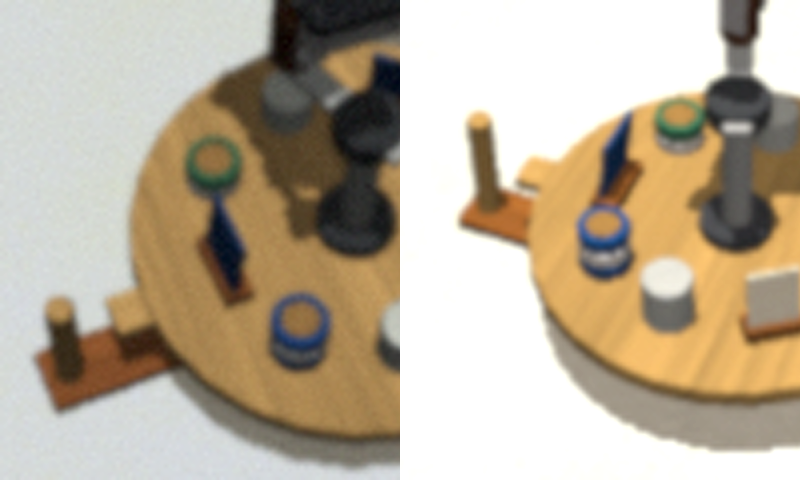

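Both cameras now put the tab's centre at about −20.2°, in line with the peg at −20.1°, and the tray is at rest. Releasing and lifting straight up.

Request:
arm_command([
  [0,0,0,0],
  [0,0,0,0],
  [0,0,0,0],
  [0,0,0,0],
  [0,0,0,0],
  [0,0,0,0],
  [0,0,0,0],
  [0,0,0,0],
], claw=0)

```text
time: 24.95
tool_pos: [0.549, 0.0382, 0.2304]
ee_rot: [3.141, -0.0, 2.751]
wrist_force: [-0.1, -0.8, 0.4]
width: 0.0809
finger_force: 0.0
```

Request:
arm_command([
  [0,0,0.02,0],
  [0,0,0.06,0],
  [0,0,0.11,0],
  [0,0,0.17,0],
  [0,0,0.23,0],
  [0,0,0.28,0],
  [0,0,0.3,0],
  [0,0,0.3,0],
])

```text
time: 25.62
tool_pos: [0.5498, 0.038, 0.3854]
ee_rot: [3.139, 0.008, 2.751]
wrist_force: [-0.3, 0.9, -0.7]
width: 0.0941
finger_force: 0.0
```

Request:
arm_command([
  [0,0,0,0],
  [0,0,0,0],
  [0,0,0,0],
  [0,0,0,0],
])

```text
time: 25.95
tool_pos: [0.5487, 0.0381, 0.3789]
ee_rot: [-3.141, -0.003, 2.751]
wrist_force: [-0.8, 0.1, -0.4]
width: 0.0941
finger_force: 0.0
```

```bash
python3 chk.py m
```

```text
m scene 26.0 [(np.float64(-24.5), np.float64(-16.0), 18), (np.float64(-24.5), np.float64(-16.0), 18), (np.float64(-24.0), np.float64(-16.0), 17)]
m side 26.05 [(np.float64(-24.5), np.float64(5.0), 28), (np.float64(-24.5), np.float64(4.5), 27), (np.float64(-24.5), np.float64(4.5), 26)]
```

```bash
python3 -c "
from bench import robot
print(robot.close_job())"
```

```text
the job is handed in; nothing more can be done
None
```

I handed the job in at about 26 s on the robot's clock, with no verdict returned: the tray averaged about 1.26 rad/s over 6.7 s (measured from camera pictures), then came to rest with its tab within about 1° of the peg after a 5° overshoot that I corrected with a short clockwise crank pulse, and the gripper let go and drew back about 15 cm.

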